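# Feed the trim bushes through the tray gate

## Robot

A 6-joint arm with a two-finger parallel gripper is mounted at the origin on the work surface. World frame = base frame: x ahead of the robot, y to its left, z up, the work surface at z = 0. Lengths are in m, angles in rad, forces in N, time in s.
With the tool pointing down it reaches from about 0.375 to 0.975 m from the base axis. Payload 3.8 kg.
Tool frame: the origin (TCP) lies at the very end of the fingers, on their centre line; the grasp point (between the pads) lies 19 mm behind it (bot.pinch_z is the distance from the TCP to the grasp point, in m); x points along the fingers, y is the direction in which the jaws open and shut, and the axes are right-handed (so a half turn about x gives the same grasp; the last joint's range is limited). The gripper opens to 85 mm and grips with 20 to 120 N. Pads are 22 mm wide; open, the fingers measure 114 mm over their backs; the gripper's body (76 mm by 85 mm) begins 54 mm behind the grasp point. The pads swing forward as they close: fully open they stand 13 mm farther back than shut.
Start: joints at [-1.232, 0.264, 1.604, -0, 1.274, -0.037], TCP at [0.248, -0.628, 0.231] pointing down, gripper open.
Joint ranges: [-2.63, 2.63], [-0.94, 2.18], [0.31, 2.57], [-1.31, 4.45], [0, 2.66], [-2.55, 2.55]. Speed limits (rad/s): [2.57, 2.57, 3.14, 3.14, 3.14, 3.14].

## Interface

Orientations are given as a rotation vector (axis times angle).
In Python, from workcell import monitor, imaging, finish_job, bot gives the robot as it stands.
- The arm moves only by the tool jog_arm, never from a script. Its argument "rows" is a list of rows, each a list of 7 numbers: the shift along the tool's x, y, z in m, then the turn, a rotation vector about the tool's x, y, z in rad, then the opening in per cent of the stroke, from 0 (shut) to 100 (fully open). A call has 1 to 20 rows; each row is the pose to reach, as a shift and turn from the pose measured when the call began, along the tool's axes at that moment; what a row does not reach only later rows make up. A row lasts 1/10 s, in which the tool goes at most 50 mm and 8.59 degrees, less where a joint would pass 70% of its speed; a pose out of reach is approached as far as the arm can. A call with a gripper value outside its range is refused whole. The fingers move at their own pace and stop on an object; "force" is the grip in N (left out, the last holds). Time passes only in rows, so rows that repeat a pose let the fingers close. It gives the time, the measured TCP pose, the force and the opening at its end, in the units of the state.
- monitor.read_state(): the state, without advancing time (a new reading comes with each control period).
- imaging.read_camera(name): name is "side" or "top"; returns the picture (420x560x3 uint8, blue, green, red); there is no depth.
- imaging.camera_params(name): a dict with "fx", "fy", "cx", "cy" (pixels), "T" (4x4, takes a point from camera to world coordinates). Camera axes: x right, y down, z forward; pixel columns grow to the right and rows downward; lengths in m; the calibration is good to about 2 mm. A picture is of the moment at which its call begins. camera_params takes no time and is no camera call.
- finish_job(): hands the job in, once; it reports no verdict.
The state is a dict: "time": time; "q": joint angles; "joint_vel": joint speeds; "joint_torque": joint torques, N m; "tool_pos": TCP position; "tcp_rot": TCP orientation; "wrist_force": force on the tool from outside, world axes, zero at the start; "torque": the same for the moment, N m; "width": opening from 0.0 (shut) to 1.0 (fully open).
Only numpy, scipy, OpenCV 4.12 (cv2) and the standard library are available. Lean on these libraries where they do the work, as an engineer would, in place of code of your own. Each camera call takes 0.05 s, during which the arm holds its last target. There are 200 camera calls.

## Task

Sweep the three round bushes across the sorting tray with the fingertips, pushing them gently through the narrow gate one at a time, until all three stand in a row wholly inside the slot beyond it. Only slide them: do not pinch, lift or tip any of them, and leave the hex nut, bottle, tin and screwdriver where they are.

Things in the scene. Friction and masses are not known exactly. Their poses are not given: they have to be found in the camera images.
- tray: Fixed black sorting tray, deck 224 x 300 mm, top 8 mm above the table, aluminium rails 6 mm thick standing 6 mm above the deck. Origin: table height, under the middle of the gate; z up; its yaw varies. In its frame the slot runs from the gate (y = 0) to y = -112 mm and the sorting area, where the bushes start, lies at y > 0: side rails at x = +-105 mm, rear rail at y = 162 mm.
- gate (a point): Middle of the gate, the 38 mm wide opening where funnel meets slot, on the deck's top, 8 mm above the table. In the tray's frame, two straight funnel rails (centre lines) run from the gate's edges, x = +-22, y = 0, out to x = +-105, y = 60 mm.
- slot_end (a point): Middle of the foot of the slot's end rail, on the deck's top, 112 mm from the gate: the line from gate to here is the slot's direction (-y of the tray). The slot is a straight channel 38 mm wide between two rails, with a flat ledge outside them.
- bush0_center (a point): Centre of a loose upright round steel bush with a black rubber core, 32 mm in diameter and 16 mm tall (it stands 10 mm above the rails), about 60 g; this point is half-way up, 16 mm above the table. All three bushes are alike.
- bush1_center (a point): Centre of a loose upright round steel bush with a black rubber core, 32 mm in diameter and 16 mm tall (it stands 10 mm above the rails), about 60 g; this point is half-way up, 16 mm above the table. All three bushes are alike.
- bush2_center (a point): Centre of a loose upright round steel bush with a black rubber core, 32 mm in diameter and 16 mm tall (it stands 10 mm above the rails), about 60 g; this point is half-way up, 16 mm above the table. All three bushes are alike.
- nut: Loose brass hex nut lying flat, 30 mm across its corners, 13 mm tall, on the ledge beside the slot (+x side of the tray's frame); origin at the centre of its underside. Leave it alone.
- bottle: White polish bottle, 64 mm in diameter, 190 mm tall, standing on the table to the robot's right of the tray; origin at the centre of its underside. Leave it alone.
- tin: Round tin, 70 mm in diameter, 80 mm tall, standing on the table to the robot's left of the tray; origin at the centre of its underside. Leave it alone.
- driver: Screwdriver with a blue handle, 200 mm long, lying on the table beyond the tray; origin about half-way along it, on the table; its x axis runs from handle to tip. Leave it alone.
- bush0: The same bush as bush0_center; origin at the centre of its underside
- bush1: The same bush as bush1_center; origin at the centre of its underside
- bush2: The same bush as bush2_center; origin at the centre of its underside

How it is judged:
On the way, in this order (a step that is already met when the one before it is completed fails the run):
1. one bush is wholly inside the slot (((y of bush0_center in the frame of tray between -0.112 and -0.014 m and x of bush0_center in the frame of tray between -0.01 and 0.01 m and z of bush0_center in the frame of tray below 0.0195 m) or (y of bush1_center in the frame of tray between -0.112 and -0.014 m and x of bush1_center in the frame of tray between -0.01 and 0.01 m and z of bush1_center in the frame of tray below 0.0195 m) or (y of bush2_center in the frame of tray between -0.112 and -0.014 m and x of bush2_center in the frame of tray between -0.01 and 0.01 m and z of bush2_center in the frame of tray below 0.0195 m))), for 0.2 s.
2. a second bush is inside the slot as well ((((y of bush0_center in the frame of tray between -0.112 and -0.014 m and x of bush0_center in the frame of tray between -0.01 and 0.01 m and z of bush0_center in the frame of tray below 0.0195 m) and (y of bush1_center in the frame of tray between -0.112 and -0.014 m and x of bush1_center in the frame of tray between -0.01 and 0.01 m and z of bush1_center in the frame of tray below 0.0195 m)) or ((y of bush0_center in the frame of tray between -0.112 and -0.014 m and x of bush0_center in the frame of tray between -0.01 and 0.01 m and z of bush0_center in the frame of tray below 0.0195 m) and (y of bush2_center in the frame of tray between -0.112 and -0.014 m and x of bush2_center in the frame of tray between -0.01 and 0.01 m and z of bush2_center in the frame of tray below 0.0195 m)) or ((y of bush1_center in the frame of tray between -0.112 and -0.014 m and x of bush1_center in the frame of tray between -0.01 and 0.01 m and z of bush1_center in the frame of tray below 0.0195 m) and (y of bush2_center in the frame of tray between -0.112 and -0.014 m and x of bush2_center in the frame of tray between -0.01 and 0.01 m and z of bush2_center in the frame of tray below 0.0195 m)))), for 0.2 s.
3. the third bush has followed (y of bush0_center in the frame of tray between -0.112 and -0.014 m and x of bush0_center in the frame of tray between -0.01 and 0.01 m and z of each of bush0_center, bush1_center, bush2_center in the frame of tray below 0.0195 m and y of bush1_center in the frame of tray between -0.112 and -0.014 m and x of bush1_center in the frame of tray between -0.01 and 0.01 m and y of bush2_center in the frame of tray between -0.112 and -0.014 m and x of bush2_center in the frame of tray between -0.01 and 0.01 m), for 0.2 s.
At the end, for the whole second after the job is handed in: All three bushes stand upright on the deck, at rest, between the slot's rails and wholly past the gate (centre at least 14 mm beyond it), having gone in one after another (all of step 3 and linear speed of each of bush0, bush1, bush2 below 0.02 m/s and angle between each of bush0_center, bush1_center, bush2_center's own z axis and vertical below 0.15 rad); the robot touches nothing.
It fails at once if a bush is lifted more than 8 mm off the deck (z of any of bush0_center, bush1_center, bush2_center in the frame of tray above 0.024 m).
It fails at once if a bush is pinched, or pressed by the fingers with over 30 N (contact force between the fingers and bush0 above 30 N or contact force between the fingers and bush1 above 30 N or contact force between the fingers and bush2 above 30 N).
It fails at once if a bush is tipped by more than 30 degrees (angle between any of bush0_center, bush1_center, bush2_center's own z axis and vertical above 0.52 rad).
It fails at once if the nut, bottle, tin or screwdriver is moved by more than 20 mm (distance of any of nut, bottle, tin, driver from where it was at the start of the episode above 0.02 m).
It also fails if it takes over 72 s, if anything falls off the work surface, if the arm or the gripper's body presses on something with over 40 N, if the wrist force passes 120 N, or if a joint passes its speed limit or range.

## Working session

There is one attempt and no reset: what is moved stays moved. The work goes in short steps, Python scripts to look and compute and a tool call to move; the robot and the scene stay as the last step left them, time stands still between calls to the robot, and variables do not carry over. Pictures are saved under pics/ and viewed, about 8 in all and at most 12, crops included, and the job is handed in when it is done.

Besides the shell and the picture viewer there is one more tool, called after "Request:" as name(argument=value, ...), one argument or row to a line, values as JSON. jog_arm: Moves the arm, as the interface text tells. Its arguments: {"type":"object","properties":{"rows":{"type":"array","items":{"type":"array","items":{"type":"number"}}},"force":{"type":"number"}},"required":["rows"]}

```bash
mkdir -p pics; ls; python3 - <<'E'
from workcell import monitor, imaging, bot
import cv2,numpy as np
print(monitor.read_state())
np.set_printoptions(precision=4,suppress=True)
for n in("top","side"):
    p=imaging.camera_params(n);print(n,p)
    cv2.imwrite(f"pics/{n}0.png",imaging.read_camera(n))
E
```

```text
pics
{'time': 0.0, 'q': array([-1.23190769e+00,  2.64741624e-01,  1.60537573e+00,  3.06969242e-05,
        1.27367546e+00, -3.69057077e-02]), 'joint_vel': array([-0.00090162,  0.00041584, -0.00019923, -0.00164359,  0.000109  ,
       -0.00169346]), 'joint_torque': array([-1.51208682e-03, -5.15119886e+01, -3.67316437e+01, -2.96009803e-04,
        1.25974408e-02, -2.66511540e-05]), 'tool_pos': array([ 0.2474966 , -0.62721239,  0.22996884]), 'tcp_rot': array([ 2.01653674,  0.3857113 , -2.01715661]), 'wrist_force': array([-1.03552043, -0.23226317, -0.13047227]), 'torque': array([0.02286455, 0.02068915, 0.05845409]), 'width': 1.004227809256701}
top {'fx': 432.1217867078458, 'fy': 432.1217867078458, 'cx': 274.1982047683287, 'cy': 203.92906499499537, 'T': array([[ 0.0003, -0.9874,  0.1585,  0.4536],
       [-0.9999, -0.0019, -0.0101,  0.015 ],
       [ 0.0103, -0.1585, -0.9873,  1.2581],
       [ 0.    ,  0.    ,  0.    ,  1.    ]])}
side {'fx': 527.0894594389382, 'fy': 527.0894594389382, 'cx': 272.5383530728116, 'cy': 218.24497028475668, 'T': array([[-0.9357, -0.268 ,  0.2292,  0.3375],
       [-0.3527,  0.7123, -0.6068,  0.7854],
       [-0.0006, -0.6487, -0.7611,  1.0146],
       [ 0.    ,  0.    ,  0.    ,  1.    ]])}
```

View pics/top0.png

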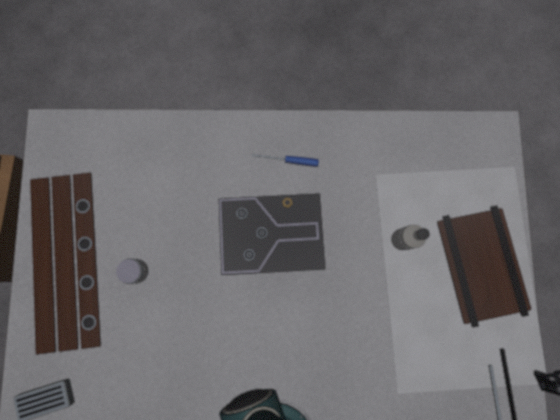

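View pics/side0.png

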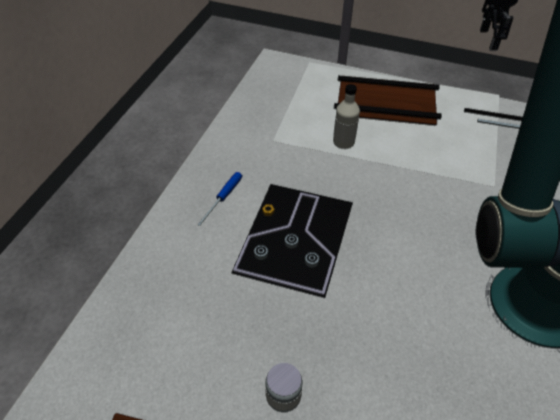

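The top view shows the tray with three bushes at about (241,213), (262,232) and (249,255). The gate is near (275,233), the slot end near (318,231), and the nut at (287,202). The side view confirms this layout: bushes at (261,251), (292,240) and (312,258), with the bottle and tin well clear. Next I'll measure.

```bash
python3 - <<'E'
import cv2,numpy as np
t=cv2.imread("pics/top0.png")[185:283,210:335]; s=cv2.imread("pics/side0.png")[178:302,225:361]
a=cv2.resize(t,None,fx=6,fy=6,interpolation=cv2.INTER_CUBIC);b=cv2.resize(s,None,fx=4.5,fy=4.5,interpolation=cv2.INTER_CUBIC)
cv2.imwrite("pics/tc.png",a);cv2.imwrite("pics/sc.png",b)
for n,im in(("t",t),("s",s)):
    g=cv2.cvtColor(im,cv2.COLOR_BGR2GRAY)
    print(n,np.percentile(g,[5,25,50,75,95]))
E
```

```text
t [ 59.  63.  72. 123. 128.]
s [ 11.  14.  92. 148. 153.]
```

View pics/tc.png

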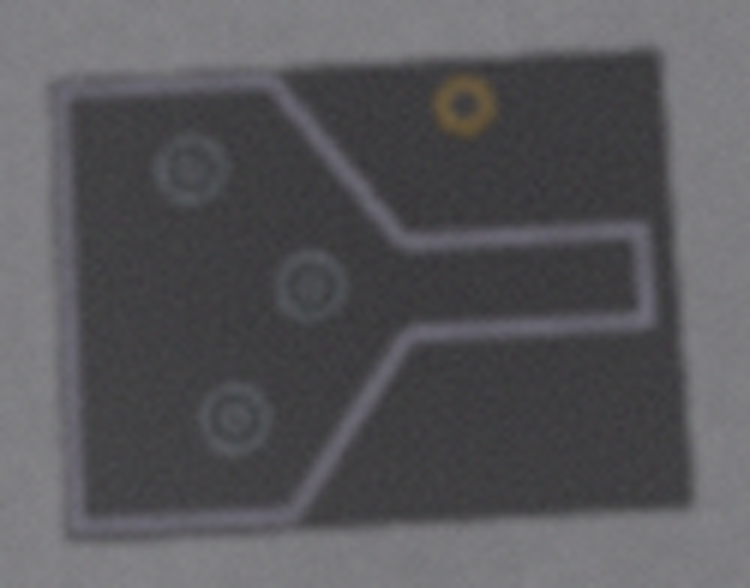

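View pics/sc.png

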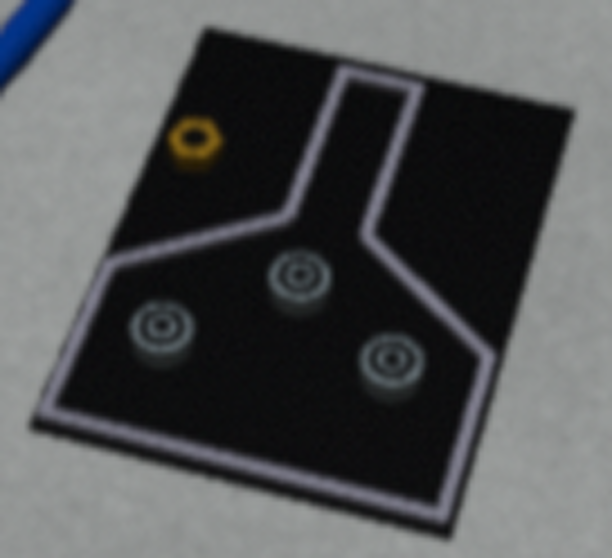

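The crops show the rail outline and bushes clearly. The gate corners are at top-crop (404,241)/(412,332) and side-crop (291,213)/(368,237). I'll triangulate these and fit the tray frame.

```bash
cat > h.py <<'E'
import numpy as np,cv2
from scipy.optimize import least_squares
from scipy.spatial.transform import Rotation as R
from workcell import monitor,imaging
np.set_printoptions(precision=4,suppress=True)
C={n:imaging.camera_params(n) for n in("top","side")}
def ray(n,uv):
    p=C[n];d=np.array([(uv[0]-p["cx"])/p["fx"],(uv[1]-p["cy"])/p["fy"],1.]);return p["T"][:3,3],p["T"][:3,:3]@d
def plane(n,uv,z):
    o,d=ray(n,uv);return o+d*(z-o[2])/d[2]
def tri(a,b):
    (o1,d1),(o2,d2)=ray("top",a),ray("side",b)
    s=np.linalg.lstsq(np.c_[d1,-d2],o2-o1,rcond=None)[0];p,q=o1+d1*s[0],o2+d2*s[1]
    return (p+q)/2,np.linalg.norm(p-q)
def proj(n,P):
    p=C[n];c=np.linalg.inv(p["T"])@np.r_[P,1];return np.array([c[0]/c[2]*p["fx"]+p["cx"],c[1]/c[2]*p["fy"]+p["cy"]])
E
cat > m.py <<'E'
from h import *
T=np.array([(404,241),(412,332),(644,228),(650,322),(272,84),(293,516),(62,90),(76,524),(191,170),(311,287),(236,419),(466,104)])
S=np.array([(291,213),(368,237),(342,71),(418,90),(112,263),(489,353),(46,410),(442,516),(161,325),(299,276),(392,360),(196,138)])
T=(T+.5)/6-.5+[210,185];S=(S+.5)/4.5-.5+[225,178]
W=[tri(a,b) for a,b in zip(T,S)]
for w,g in W:print(w,round(g,4))
L=np.array([(22,0),(-22,0),(22,-115),(-22,-115),(105,60),(-105,60),(105,162),(-105,162)])/1e3
for nm,P in(("tri",np.array([w for w,_ in W])),("top",np.array([plane("top",a,.014 if i<8 else .024 if i<11 else .021) for i,a in enumerate(T)])),("side",np.array([plane("side",a,.014 if i<8 else .024 if i<11 else .021) for i,a in enumerate(S)]))):
    f=lambda v:((L@np.array([[np.cos(v[2]),np.sin(v[2])],[-np.sin(v[2]),np.cos(v[2])]])+v[:2])-P[:8,:2]).ravel()
    r=least_squares(f,[.44,0,0]);x,y,a=r.x
    Ri=np.array([[np.cos(a),-np.sin(a)],[np.sin(a),np.cos(a)]])
    print(nm,r.x,"rms mm",1e3*np.sqrt(np.mean(r.fun**2)),"bushes+nut tray:",((P[8:,:2]-r.x[:2])@Ri*1e3).round(1).tolist())
s=monitor.read_state();print(R.from_rotvec(s["tcp_rot"]).as_matrix())
E
python3 m.py
```

```text
[ 0.5922 -0.0056  0.0152] 0.0001
[ 0.5488 -0.0096  0.0086] 0.0
[ 0.6006 -0.122   0.0091] 0.0025
[ 0.5551 -0.1243  0.0079] 0.0025
[0.6706 0.0588 0.012 ] 0.0024
[0.4626 0.0472 0.0151] 0.0028
[0.6663 0.1607 0.013 ] 0.0006
[0.4576 0.1499 0.0125] 0.0004
[0.6266 0.097  0.0243] 0.0028
[0.5706 0.0392 0.022 ] 0.0028
[0.5076 0.0743 0.0219] 0.0022
[ 0.659  -0.0356  0.0188] 0.0009
tri [ 0.5707 -0.0073  0.0563] rms mm 0.8451171655410605 bushes+nut tray: [[61.7, 101.0], [2.5, 46.4], [-58.4, 85.0], [86.5, -33.2]]
top [ 0.5697 -0.0073  0.0538] rms mm 0.8754618155485889 bushes+nut tray: [[61.1, 100.9], [1.8, 46.1], [-58.8, 84.6], [86.8, -33.0]]
side [ 0.5709 -0.0053  0.0565] rms mm 1.3590377157166318 bushes+nut tray: [[63.0, 98.8], [3.3, 46.0], [-57.8, 84.6], [86.1, -33.4]]
[[-0.0007  0.3671 -0.9302]
 [ 0.0019 -0.9302 -0.3671]
 [-1.     -0.0021 -0.0001]]
```

```bash
cat > go.py <<'E'
# usage: go.py x y z(mm, tray/world z) yaw_deg(push dir offset, + = ccw)
import sys;from h import *
O=np.array([.5705,-.007]);A=.055
ex=np.array([np.cos(A),np.sin(A)]);ey=np.array([-ex[1],ex[0]])
s=monitor.read_state();M=R.from_rotvec(s["tcp_rot"]).as_matrix()
p=s["tool_pos"];print("t",s["time"],"tray now",((p[:2]-O)@np.c_[ex,ey]*1e3).round(1),"z",p[2].round(4),"F",s["wrist_force"].round(2),"w",round(s["width"],3))
a=sys.argv[1:]
for i in range(0,len(a),4):
    x,y,z,yw=map(float,a[i:i+4]);P=np.r_[O+ex*x/1e3+ey*y/1e3,z/1e3]
    c,q=np.cos(A+np.radians(yw)),np.sin(A+np.radians(yw))
    D=np.array([[0,c,q],[0,q,-c],[-1,0,0]])
    print((M.T@(P-p)).round(4),R.from_matrix(M.T@D).as_rotvec().round(4))
E
python3 go.py 2.5 84 280 0 2.5 84 60 0
```

```text
t 0.1 tray now [-356.6 -601.6] z 0.2301 F [ 0.45 -0.31 -0.2 ] w 1.003
[-0.0488 -0.5375 -0.557 ] [-1.25   -0.0014  0.0017]
[ 0.1712 -0.537  -0.557 ] [-1.25   -0.0014  0.0017]
```

Request:
jog_arm(
  rows=[
    [-0.05, 0, 0, 0, 0, 0, 20],
    [-0.05, -0.15, -0.15, -0.3, 0, 0, 20],
    [-0.05, -0.3, -0.3, -0.7, 0, 0, 20],
    [-0.05, -0.537, -0.557, -1.25, 0, 0, 20],
    [-0.05, -0.537, -0.557, -1.25, 0, 0, 20],
    [-0.05, -0.537, -0.557, -1.25, 0, 0, 20],
    [-0.05, -0.537, -0.557, -1.25, 0, 0, 20],
    [-0.05, -0.537, -0.557, -1.25, 0, 0, 20],
    [-0.05, -0.537, -0.557, -1.25, 0, 0, 20],
    [-0.05, -0.537, -0.557, -1.25, 0, 0, 20],
    [-0.05, -0.537, -0.557, -1.25, 0, 0, 20],
    [-0.05, -0.537, -0.557, -1.25, 0, 0, 20],
    [-0.05, -0.537, -0.557, -1.25, 0, 0, 20],
    [-0.05, -0.537, -0.557, -1.25, 0, 0, 20],
    [-0.05, -0.537, -0.557, -1.25, 0, 0, 20],
    [-0.05, -0.537, -0.557, -1.25, 0, 0, 20],
    [-0.05, -0.537, -0.557, -1.25, 0, 0, 20],
    [-0.05, -0.537, -0.557, -1.25, 0, 0, 20],
  ],
)

```text
time: 1.9
tool_pos: [0.5691, 0.0798, 0.2803]
tcp_rot: [1.167, 1.24, -1.165]
wrist_force: [0.4, 0.4, 0.1]
width: 0.201
```

```bash
python3 go.py 2.5 84 60 0 2.5 84 40 0
```

```text
t 1.9 tray now [ 3.4 86.8] z 0.2803 F [0.44 0.42 0.1 ] w 0.201
[ 0.2203 -0.0006  0.0034] [ 0.0042 -0.0029  0.0016]
[ 0.2403 -0.0005  0.0034] [ 0.0042 -0.0029  0.0016]
```

Request:
jog_arm(
  rows=[
    [0.05, 0, 0.003, 0, 0, 0, 20],
    [0.1, 0, 0.003, 0, 0, 0, 20],
    [0.15, 0, 0.003, 0, 0, 0, 20],
    [0.19, 0, 0.003, 0, 0, 0, 20],
    [0.22, 0, 0.003, 0, 0, 0, 20],
    [0.24, 0, 0.003, 0.004, -0.003, 0.002, 20],
    [0.24, 0, 0.003, 0.004, -0.003, 0.002, 20],
  ],
)

```text
time: 2.6
tool_pos: [0.5646, 0.0761, 0.0363]
tcp_rot: [1.164, 1.24, -1.175]
wrist_force: [-0.6, 0.4, -0.4]
width: 0.199
```

```bash
cat > look.py <<'E'
import sys;from h import *
k=sys.argv[1]
t=imaging.read_camera("top");s=imaging.read_camera("side")
cv2.imwrite(f"pics/t{k}.png",t);cv2.imwrite(f"pics/s{k}.png",s)
a=cv2.resize(t[185:283,210:335],None,fx=3.2,fy=3.2*1.2,interpolation=cv2.INTER_CUBIC)
b=cv2.resize(s[150:302,225:361],None,fx=2.9,fy=2.9,interpolation=cv2.INTER_CUBIC)
h=max(a.shape[0],b.shape[0]);f=lambda i:cv2.copyMakeBorder(i,0,h-i.shape[0],0,0,cv2.BORDER_CONSTANT)
cv2.imwrite(f"pics/v{k}.png",np.clip(np.hstack([f(a),f(b)])*1.4,0,255).astype(np.uint8))
E
python3 look.py 1; python3 go.py 2.5 84 17 0
```

```text
t 2.7 tray now [ 2.5 83.7] z 0.0403 F [ 0.39 -0.64 -0.24] w 0.201
[ 0.0233 -0.     -0.0003] [-0.0004  0.0003  0.0008]
```

View pics/v1.png

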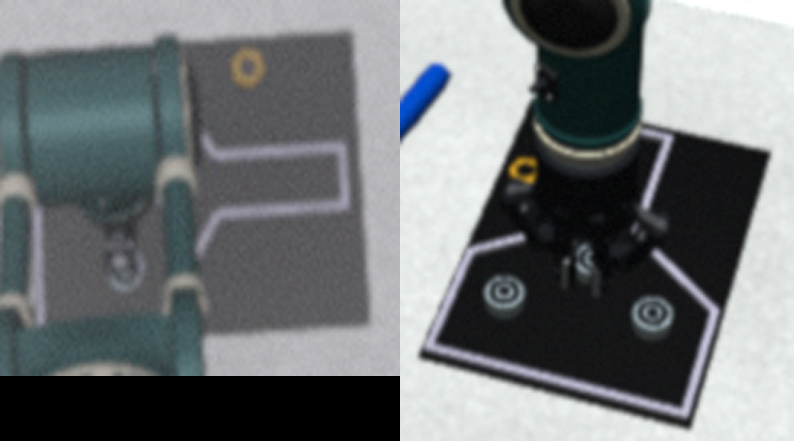

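The side view shows the two open fingertips at crop (566,286) and (597,293), straddling the line behind the middle bush. I'll check that against the projection of the TCP.

```bash
python3 - <<'E'
from h import *
s=monitor.read_state();p=s["tool_pos"];M=R.from_rotvec(s["tcp_rot"]).as_matrix()
for dy in(-.0085,.0085):
  for dx in (0,-.005):
    uv=proj("side",p+M@np.array([dx,dy,-.011]));print(dy,dx,uv,(uv-[225,150])*2.9+[400,0])
E
```

```text
-0.0085 0 [289.5586 250.8568] [587.22   292.4847]
-0.0085 -0.005 [289.6089 249.549 ] [587.3658 288.6922]
0.0085 0 [282.5044 249.0901] [566.7628 287.3614]
0.0085 -0.005 [282.5325 247.7804] [566.8441 283.5633]
```

Request:
jog_arm(
  rows=[
    [0.005, 0, 0, 0, 0, 0, 20],
    [0.01, 0, 0, 0, 0, 0, 20],
    [0.014, 0, 0, 0, 0, 0, 20],
    [0.018, 0, 0, 0, 0, 0, 20],
    [0.021, 0, 0, 0, 0, 0, 20],
    [0.023, 0, 0, 0, 0, 0, 20],
    [0.023, 0, 0, 0, 0, 0, 20],
  ],
)

```text
time: 3.4
tool_pos: [0.5681, 0.0767, 0.0168]
tcp_rot: [1.168, 1.235, -1.17]
wrist_force: [-0.6, 0.5, -0.9]
width: 0.203
```

```bash
python3 go.py 0 60 17 0 0 20 17 0  0 -25 17 0
```

```text
t 3.4 tray now [ 2.2 83.7] z 0.0168 F [-0.62  0.52 -0.89] w 0.203
[-0.0002 -0.0022  0.0237] [-0.0003  0.0003  0.0015]
[-0.0002 -0.0022  0.0637] [-0.0003  0.0003  0.0015]
[-0.0001 -0.0021  0.1087] [-0.0003  0.0003  0.0015]
```

Request:
jog_arm(
  rows=[
    [0, 0, 0.004, 0, 0, 0, 20],
    [0, 0, 0.008, 0, 0, 0, 20],
    [0, 0, 0.012, 0, 0, 0, 20],
    [0, 0, 0.017, 0, 0, 0, 20],
    [0, 0, 0.022, 0, 0, 0, 20],
    [0, 0, 0.027, 0, 0, 0, 20],
    [0, -0.001, 0.032, 0, 0, 0, 20],
    [0, -0.001, 0.037, 0, 0, 0, 20],
    [0, -0.002, 0.042, 0, 0, 0, 20],
    [0, -0.002, 0.047, 0, 0, 0, 20],
    [0, -0.002, 0.052, 0, 0, 0, 20],
    [0, -0.002, 0.055, 0, 0, 0, 20],
    [0, -0.002, 0.055, 0, 0, 0, 20],
  ],
)

```text
time: 4.7
tool_pos: [0.5691, 0.0212, 0.0168]
tcp_rot: [1.168, 1.235, -1.171]
wrist_force: [0.3, 0.1, 0.4]
width: 0.199
```

```bash
python3 look.py 2; python3 go.py 0 -20 17 0
```

```text
t 4.8 tray now [ 0.1 28.6] z 0.0168 F [-0.09  0.2  -0.66] w 0.2
[-0.0002 -0.0001  0.0486] [-0.0004  0.0004  0.0016]
```

View pics/v2.png

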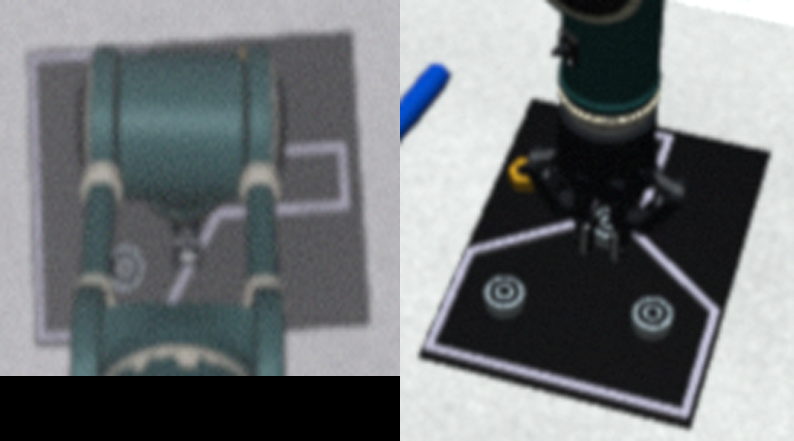

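The bush, at side crop (604,222), sits between the fingers at the mouth of the gate. I'll continue pushing.

Request:
jog_arm(
  rows=[
    [0, 0, 0.004, 0, 0, 0, 20],
    [0, 0, 0.008, 0, 0, 0, 20],
    [0, 0, 0.012, 0, 0, 0, 20],
    [0, 0, 0.016, 0, 0, 0, 20],
    [0, 0, 0.02, 0, 0, 0, 20],
  ],
)

```text
time: 5.3
tool_pos: [0.5701, 0.0012, 0.0168]
tcp_rot: [1.168, 1.235, -1.17]
wrist_force: [0.1, 1.1, 0.1]
width: 0.199
```

Request:
jog_arm(
  rows=[
    [0, 0, 0.004, 0, 0, 0, 20],
    [0, 0, 0.008, 0, 0, 0, 20],
    [0, 0, 0.012, 0, 0, 0, 20],
    [0, 0, 0.016, 0, 0, 0, 20],
    [0, 0, 0.02, 0, 0, 0, 20],
    [0, 0, 0.024, 0, 0, 0, 20],
    [0, 0, 0.028, 0, 0, 0, 20],
    [0, 0, 0.028, 0, 0, 0, 20],
  ],
)

```text
time: 6.1
tool_pos: [0.5717, -0.0273, 0.0168]
tcp_rot: [1.168, 1.235, -1.171]
wrist_force: [-0.4, -0.0, 1.1]
width: 0.199
```

```bash
python3 go.py 0 -12 17 0 0 -12 70 0  80 127 70 30
```

```text
t 6.1 tray now [  0.1 -20.3] z 0.0168 F [-0.41 -0.04  1.08] w 0.199
[-0.0002 -0.0001 -0.0083] [-0.001   0.0006  0.0016]
[-0.0532 -0.0002 -0.0083] [-0.001   0.0006  0.0016]
[-0.0534  0.0797 -0.1474] [-0.5246  0.0001  0.0017]
```

Request:
jog_arm(
  rows=[
    [0, 0, -0.005, 0, 0, 0, 20],
    [0, 0, -0.01, 0, 0, 0, 20],
    [-0.015, 0, -0.012, 0, 0, 0, 20],
    [-0.035, 0, -0.02, 0, 0, 0, 20],
    [-0.045, 0.015, -0.04, 0, 0, 0, 20],
    [-0.045, 0.03, -0.06, -0.15, 0, 0, 20],
    [-0.045, 0.045, -0.08, -0.3, 0, 0, 20],
    [-0.045, 0.06, -0.105, -0.45, 0, 0, 20],
    [-0.045, 0.075, -0.13, -0.6, 0, 0, 20],
    [-0.045, 0.087, -0.145, -0.75, 0, 0, 20],
    [-0.045, 0.087, -0.147, -0.77, 0, 0, 20],
    [-0.045, 0.087, -0.147, -0.77, 0, 0, 20],
  ],
)

```text
time: 7.3
tool_pos: [0.6507, 0.1249, 0.0623]
tcp_rot: [0.584, 1.491, -0.586]
wrist_force: [-0.9, 0.5, 0.0]
width: 0.201
```

```bash
python3 look.py 3; python3 go.py 87 127 17 -44 87 127 17 44
```

```text
t 7.4 tray now [ 86.7 126.2] z 0.0618 F [-0.36 -0.25 -0.48] w 0.202
[ 0.0448  0.0009 -0.0003] [1.535  0.0011 0.0023]
[ 0.0448  0.0009 -0.0003] [-0.0008 -0.0008  0.0022]
```

View pics/v3.png

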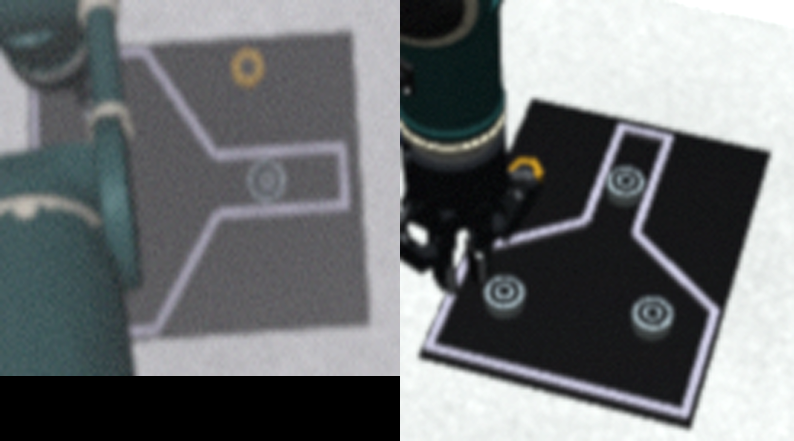

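The first bush stands in the slot, at top crop (267,181) and side crop (625,183). My yaw sign was the wrong way round, so I'll turn back by 1.535 and then descend behind the second bush.

Request:
jog_arm(
  rows=[
    [0, 0, 0, 0.14, 0, 0, 20],
    [0, 0, 0, 0.28, 0, 0, 20],
    [0, 0, 0, 0.42, 0, 0, 20],
    [0, 0, 0, 0.56, 0, 0, 20],
    [0, 0, 0, 0.7, 0, 0, 20],
    [0, 0, 0, 0.84, 0, 0, 20],
    [0, 0, 0, 0.98, 0, 0, 20],
    [0, 0, 0, 1.12, 0, 0, 20],
    [0, 0, 0, 1.26, 0, 0, 20],
    [0, 0, 0, 1.38, 0, 0, 20],
    [0, 0, 0, 1.48, 0, 0, 20],
    [0.008, 0, 0, 1.535, 0, 0, 20],
    [0.018, 0, 0, 1.535, 0, 0, 20],
    [0.028, 0, 0, 1.535, 0, 0, 20],
    [0.036, 0, 0, 1.535, 0, 0, 20],
    [0.042, 0, 0, 1.535, 0, 0, 20],
    [0.045, 0.001, 0, 1.535, 0, 0, 20],
    [0.045, 0.001, 0, 1.535, 0, 0, 20],
  ],
)

```text
time: 9.2
tool_pos: [0.6504, 0.1245, 0.0161]
tcp_rot: [1.709, 0.783, -1.715]
wrist_force: [-0.5, -0.4, -0.3]
width: 0.201
```

```bash
python3 go.py 19 57.5 17 -44 23 64 17 -44 0 75 17 0
```

```text
t 9.2 tray now [ 87.  126.9] z 0.0161 F [-0.54 -0.4  -0.31] w 0.201
[-0.0006 -0.0007  0.0971] [0.0002 0.003  0.0016]
[-0.0006 -0.0024  0.0897] [0.0002 0.003  0.0016]
[-0.0006 -0.0265  0.0977] [-0.7677  0.0022  0.0027]
```

Request:
jog_arm(
  rows=[
    [0, 0, 0.004, 0, 0, 0, 20],
    [0, 0, 0.009, 0, 0, 0, 20],
    [0, 0, 0.014, 0, 0, 0, 20],
    [0, 0, 0.019, 0, 0, 0, 20],
    [0, 0, 0.024, 0, 0, 0, 20],
    [0, 0, 0.029, 0, 0, 0, 20],
    [0, 0, 0.034, 0, 0, 0, 20],
    [0, 0, 0.039, 0, 0, 0, 20],
    [0, 0, 0.044, 0, 0, 0, 20],
    [0, 0, 0.05, 0, 0, 0, 20],
    [0, 0, 0.056, 0, 0, 0, 20],
    [0, 0, 0.062, 0, 0, 0, 20],
    [0, 0, 0.068, 0, 0, 0, 20],
    [0, 0, 0.074, 0, 0, 0, 20],
    [0, 0, 0.08, 0, 0, 0, 20],
    [0, 0, 0.086, 0, 0, 0, 20],
    [0, 0, 0.091, 0, 0, 0, 20],
    [0, 0, 0.095, 0, 0, 0, 20],
    [0, 0, 0.095, 0, 0, 0, 20],
  ],
)

```text
time: 11.1
tool_pos: [0.5876, 0.0521, 0.0162]
tcp_rot: [1.708, 0.783, -1.716]
wrist_force: [0.2, -0.0, -0.3]
width: 0.199
```

```bash
python3 look.py 4; python3 go.py 28 68 17 -44 2 77 17 0
```

```text
t 11.2 tray now [20.7 58.4] z 0.0162 F [-0.39  0.33  1.25] w 0.202
[-0.0008 -0.0014 -0.012 ] [0.0001 0.0034 0.002 ]
[-0.0007 -0.0263 -0.0004] [-0.7679  0.0025  0.0032]
```

View pics/v4.png

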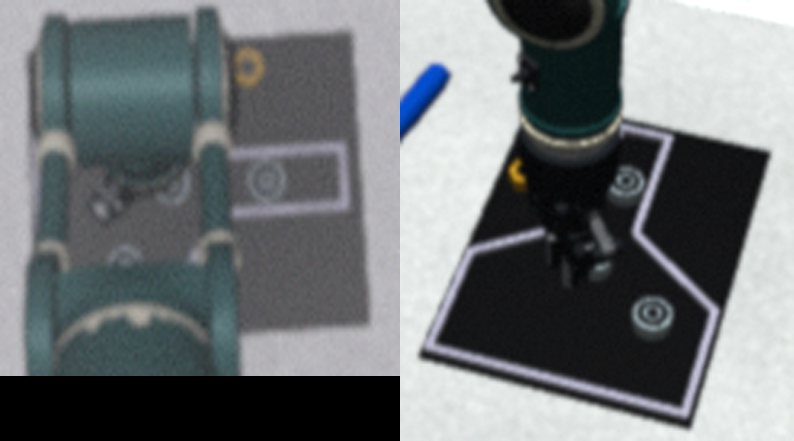

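The second bush is at top crop (173,186), about tray (0,40), as planned. I'll back off, square up behind it, and push straight.

Request:
jog_arm(
  rows=[
    [0, 0, -0.006, 0, 0, 0, 20],
    [0, -0.001, -0.012, 0, 0, 0, 20],
    [0, -0.006, -0.012, -0.13, 0, 0, 20],
    [0, -0.011, -0.01, -0.26, 0, 0, 20],
    [0, -0.016, -0.008, -0.39, 0, 0, 20],
    [0, -0.021, -0.005, -0.52, 0, 0, 20],
    [0, -0.026, -0.002, -0.65, 0, 0, 20],
    [0, -0.0265, 0, -0.768, 0, 0, 20],
    [0, -0.0265, 0, -0.768, 0, 0, 20],
  ],
)

```text
time: 12.1
tool_pos: [0.5679, 0.0703, 0.0162]
tcp_rot: [1.165, 1.237, -1.171]
wrist_force: [-0.1, -0.6, -1.1]
width: 0.199
```

```bash
python3 go.py 0 30 17 0 0 -20 17 0
```

```text
t 12.1 tray now [ 1.6 77.3] z 0.0162 F [-0.07 -0.65 -1.09] w 0.199
[-0.0008 -0.0017  0.0473] [0.001  0.0011 0.004 ]
[-0.0007 -0.0017  0.0973] [0.001  0.0011 0.004 ]
```

Request:
jog_arm(
  rows=[
    [0, 0, 0.004, 0, 0, 0, 20],
    [0, 0, 0.008, 0, 0, 0, 20],
    [0, 0, 0.012, 0, 0, 0, 20],
    [0, -0.001, 0.016, 0, 0, 0, 20],
    [0, -0.001, 0.021, 0, 0, 0, 20],
    [0, -0.002, 0.026, 0, 0, 0, 20],
    [0, -0.002, 0.031, 0, 0, 0, 20],
    [0, -0.002, 0.036, 0, 0, 0, 20],
    [0, -0.002, 0.04, 0, 0, 0, 20],
    [0, -0.002, 0.044, 0, 0, 0, 20],
    [0, -0.002, 0.048, 0, 0, 0, 20],
    [0, -0.002, 0.052, 0, 0, 0, 20],
    [0, -0.002, 0.056, 0, 0, 0, 20],
    [0, -0.002, 0.06, 0, 0, 0, 20],
  ],
)

```text
time: 13.5
tool_pos: [0.5692, 0.01, 0.0162]
tcp_rot: [1.165, 1.237, -1.171]
wrist_force: [0.7, 0.0, -0.1]
width: 0.199
```

Request:
jog_arm(
  rows=[
    [0, 0, 0.004, 0, 0, 0, 20],
    [0, 0, 0.008, 0, 0, 0, 20],
    [0, 0, 0.012, 0, 0, 0, 20],
    [0, 0, 0.016, 0, 0, 0, 20],
    [0, 0, 0.02, 0, 0, 0, 20],
    [0, 0, 0.024, 0, 0, 0, 20],
    [0, 0, 0.028, 0, 0, 0, 20],
    [0, 0, 0.032, 0, 0, 0, 20],
    [0, 0, 0.036, 0, 0, 0, 20],
    [0, 0, 0.036, 0, 0, 0, 20],
  ],
)

```text
time: 14.5
tool_pos: [0.5713, -0.0266, 0.0163]
tcp_rot: [1.165, 1.237, -1.172]
wrist_force: [0.0, 0.0, -0.6]
width: 0.198
```

```bash
python3 go.py  0 0 60 0 -88 107 60 48
```

```text
t 14.5 tray now [ -0.2 -19.6] z 0.0163 F [ 0.01  0.05 -0.61] w 0.198
[-0.0437  0.0001 -0.0195] [0.0007 0.0014 0.0039]
[-0.0435 -0.0878 -0.1266] [-0.8371 -0.0003  0.0042]
```

Request:
jog_arm(
  rows=[
    [0, 0, -0.005, 0, 0, 0, 20],
    [0, 0, -0.01, 0, 0, 0, 20],
    [-0.015, 0, -0.012, 0, 0, 0, 20],
    [-0.035, 0, -0.02, 0, 0, 0, 20],
    [-0.044, -0.015, -0.04, 0, 0, 0, 20],
    [-0.044, -0.03, -0.06, -0.14, 0, 0, 20],
    [-0.044, -0.045, -0.075, -0.28, 0, 0, 20],
    [-0.044, -0.06, -0.09, -0.42, 0, 0, 20],
    [-0.044, -0.072, -0.105, -0.56, 0, 0, 20],
    [-0.044, -0.082, -0.118, -0.7, 0, 0, 20],
    [-0.044, -0.088, -0.126, -0.83, 0, 0, 20],
    [-0.044, -0.088, -0.1266, -0.942, 0, 0, 20],
    [-0.044, -0.088, -0.1266, -0.942, 0, 0, 20],
  ],
)

```text
time: 15.8
tool_pos: [0.4768, 0.0958, 0.0617]
tcp_rot: [0.446, 1.526, -0.449]
wrist_force: [-0.9, 0.3, -0.8]
width: 0.2
```

```bash
python3 look.py 5; python3 go.py -88 107 16.5 54
```

```text
t 15.9 tray now [-87.6 107.3] z 0.0614 F [ 0.25 -0.07 -0.14] w 0.198
[ 0.0449 -0.0004 -0.0001] [-0.0019 -0.0012  0.0025]
```

View pics/v5.png

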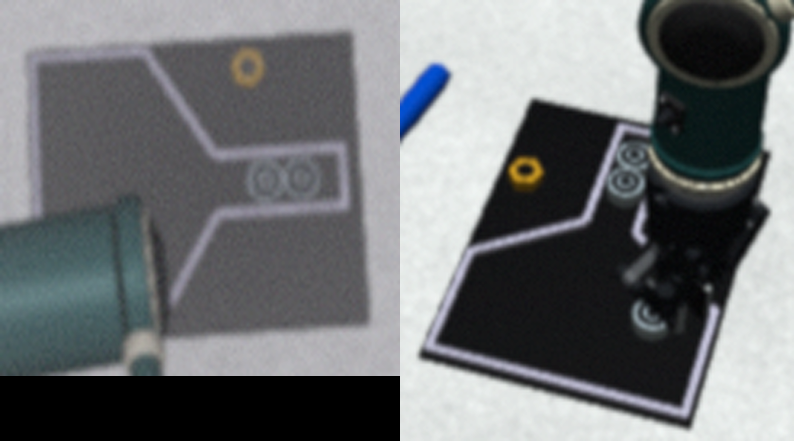

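Two bushes stand in a row in the slot, at top crop (267,180) and (302,178). The third is still at its start. I'll descend behind it.

Request:
jog_arm(
  rows=[
    [0.01, 0, 0, 0, 0, 0, 20],
    [0.02, 0, 0, 0, 0, 0, 20],
    [0.03, 0, 0, 0, 0, 0, 20],
    [0.037, 0, 0, 0, 0, 0, 20],
    [0.042, 0, 0, 0, 0, 0, 20],
    [0.045, 0, 0, 0, 0, 0, 20],
    [0.045, 0, 0, 0, 0, 0, 20],
  ],
)

```text
time: 16.6
tool_pos: [0.4766, 0.0952, 0.0158]
tcp_rot: [0.449, 1.526, -0.453]
wrist_force: [-0.5, -1.4, 0.3]
width: 0.2
```

```bash
python3 go.py -21 57 16.5 54
```

```text
t 16.6 tray now [-88.1 107.2] z 0.0158 F [-0.51 -1.38  0.32] w 0.2
[-0.0009 -0.001   0.0838] [-0.0021 -0.0021  0.0033]
```

Request:
jog_arm(
  rows=[
    [0, 0, 0.004, 0, 0, 0, 20],
    [0, 0, 0.009, 0, 0, 0, 20],
    [0, 0, 0.014, 0, 0, 0, 20],
    [0, 0, 0.019, 0, 0, 0, 20],
    [0, 0, 0.024, 0, 0, 0, 20],
    [0, 0, 0.029, 0, 0, 0, 20],
    [0, 0, 0.034, 0, 0, 0, 20],
    [0, 0, 0.039, 0, 0, 0, 20],
    [0, 0, 0.044, 0, 0, 0, 20],
    [0, 0, 0.05, 0, 0, 0, 20],
    [0, 0, 0.056, 0, 0, 0, 20],
    [0, -0.001, 0.062, 0, 0, 0, 20],
    [0, -0.001, 0.068, 0, 0, 0, 20],
    [0, -0.001, 0.074, 0, 0, 0, 20],
    [0, -0.001, 0.079, 0, 0, 0, 20],
    [0, -0.001, 0.082, 0, 0, 0, 20],
    [0, -0.001, 0.082, 0, 0, 0, 20],
  ],
)

```text
time: 18.3
tool_pos: [0.5454, 0.0494, 0.0156]
tcp_rot: [0.449, 1.526, -0.453]
wrist_force: [0.5, 0.2, -0.3]
width: 0.198
```

```bash
python3 look.py 6; python3 go.py -32 64 16.5 54 -1 79 16.5 0
```

```text
t 18.4 tray now [-22.4  57.9] z 0.0155 F [-0.57  0.54  0.37] w 0.2
[-0.0009 -0.0007 -0.0113] [-0.0021 -0.0019  0.0033]
[-0.0011  0.0296  0.0049] [ 0.9404 -0.0002  0.0039]
```

View pics/v6.png

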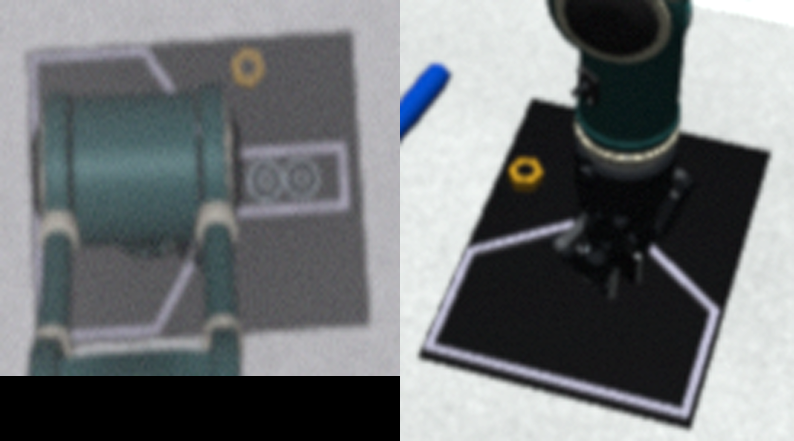

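The third bush is hidden behind the gripper but no longer at its start, so it is in the cradle at about tray (-2,43). I'll back off and square up.

Request:
jog_arm(
  rows=[
    [0, 0, -0.006, 0, 0, 0, 20],
    [-0.001, 0, -0.012, 0, 0, 0, 20],
    [-0.001, 0.006, -0.012, 0.13, 0, 0, 20],
    [-0.001, 0.012, -0.01, 0.26, 0, 0, 20],
    [-0.001, 0.018, -0.007, 0.39, 0, 0, 20],
    [-0.001, 0.024, -0.003, 0.52, 0, 0, 20],
    [-0.001, 0.028, 0.001, 0.65, 0, 0, 20],
    [-0.001, 0.03, 0.005, 0.79, 0, 0, 20],
    [-0.001, 0.03, 0.005, 0.94, 0, 0, 20],
    [-0.001, 0.03, 0.005, 0.94, 0, 0, 20],
  ],
)

```text
time: 19.4
tool_pos: [0.5649, 0.0724, 0.0164]
tcp_rot: [1.165, 1.236, -1.172]
wrist_force: [-0.8, -0.2, 0.2]
width: 0.2
```

```bash
python3 look.py 7; python3 go.py 0 30 17 0 0 -2 17 0
```

```text
t 19.5 tray now [-1.3 79.5] z 0.0164 F [-0.51  0.06 -0.74] w 0.201
[-0.0006  0.0011  0.0495] [0.0043 0.0015 0.0039]
[-0.0005  0.0009  0.0815] [0.0043 0.0015 0.0039]
```

View pics/v7.png

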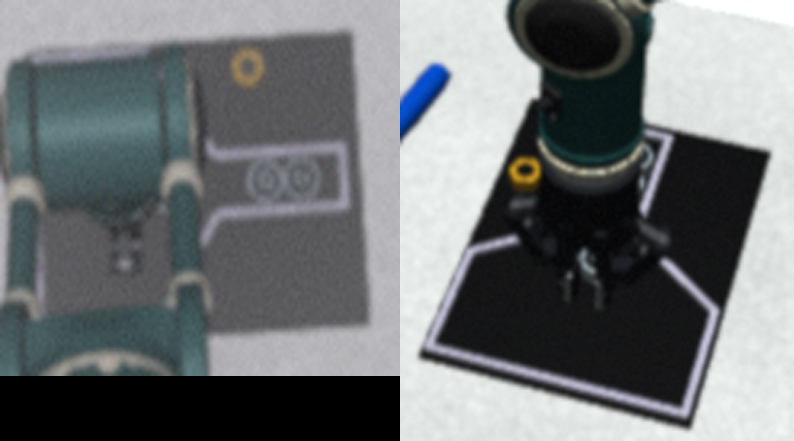

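The third bush is at side crop (587,258), ahead of and between the fingers. I'll push it through to a TCP y of about -2.

Request:
jog_arm(
  rows=[
    [0, 0, 0.004, 0, 0, 0, 20],
    [0, 0, 0.008, 0, 0, 0, 20],
    [0, 0, 0.012, 0, 0, 0, 20],
    [0, 0.001, 0.016, 0, 0, 0, 20],
    [0, 0.001, 0.021, 0, 0, 0, 20],
    [0, 0.001, 0.026, 0, 0, 0, 20],
    [0, 0.001, 0.031, 0, 0, 0, 20],
    [0, 0.001, 0.036, 0, 0, 0, 20],
    [0, 0.001, 0.04, 0, 0, 0, 20],
    [0, 0.001, 0.044, 0, 0, 0, 20],
    [0, 0.001, 0.048, 0, 0, 0, 20],
    [0, 0.001, 0.052, 0, 0, 0, 20],
    [0, 0.001, 0.056, 0, 0, 0, 20],
    [0, 0.001, 0.06, 0, 0, 0, 20],
  ],
)

```text
time: 20.9
tool_pos: [0.5694, 0.0122, 0.0164]
tcp_rot: [1.162, 1.238, -1.169]
wrist_force: [0.3, -0.5, -0.2]
width: 0.202
```

Request:
jog_arm(
  rows=[
    [0, 0, 0.004, 0, 0, 0, 20],
    [0, 0, 0.008, 0, 0, 0, 20],
    [0, 0, 0.012, 0, 0, 0, 20],
    [0, 0, 0.016, 0, 0, 0, 20],
    [0, 0, 0.019, 0, 0, 0, 20],
    [0, 0, 0.022, 0, 0, 0, 20],
    [0, 0, 0.022, 0, 0, 0, 20],
    [0, 0, 0.018, 0, 0, 0, 20],
    [0, 0, 0.012, 0, 0, 0, 20],
    [-0.01, 0, 0.005, 0, 0, 0, 20],
    [-0.03, 0, -0.015, 0, 0, 0, 20],
    [-0.06, 0, -0.04, 0, 0, 0, 20],
    [-0.09, 0, -0.07, 0, 0, 0, 20],
    [-0.12, 0, -0.1, 0, 0, 0, 20],
    [-0.14, 0, -0.13, 0, 0, 0, 20],
    [-0.15, 0, -0.15, 0, 0, 0, 20],
    [-0.15, 0, -0.15, 0, 0, 0, 20],
  ],
)

```text
time: 22.6
tool_pos: [0.5624, 0.1657, 0.1698]
tcp_rot: [1.164, 1.237, -1.161]
wrist_force: [0.6, -0.7, -0.1]
width: 0.198
```

```bash
python3 look.py 8; python3 go.py
```

```text
t 22.7 tray now [ -0.2 170.1] z 0.1669 F [ 0.93 -0.02 -0.51] w 0.198
```

View pics/v8.png

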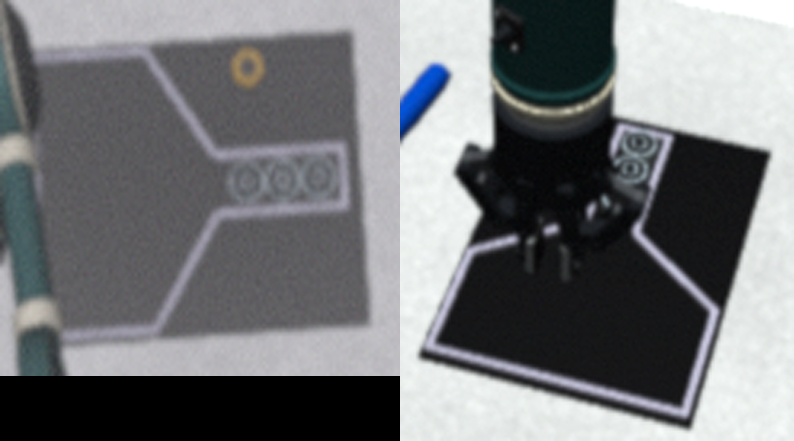

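All three bushes are in a row in the slot, at top crop (247,181), (283,180) and (319,177). I'll check the numbers before handing in.

```bash
python3 - <<'E'
from h import *
O=np.array([.5697,-.0073]);A=.0538;ex=np.array([np.cos(A),np.sin(A)]);E=np.c_[ex,[-ex[1],ex[0]]]
for u,v in((247,181),(283,180),(319,177)):
    print(((plane("top",((u+.5)/3.2-.5+210,(v+.5)/3.84-.5+185),.024)[:2]-O)@E*1e3).round(1))
from workcell import finish_job
finish_job()
E
```

```text
[ -0.1 -26.7]
[ -1.1 -58.9]
[ -0.5 -91.3]
the job is handed in; nothing more can be done
```

All three bushes are in the slot, and I handed the job in at about 23 s of the 72 s allowed. I slid them through the gate one at a time with the two slightly open fingertips, straight for the first and diagonal then straight for the other two. No bush was pinched or lifted.

- **Final positions:** measured from the last top picture in the tray frame (x, y), the bushes stand at (-0.1, -26.7), (-1.1, -58.9) and (-0.5, -91.3) mm. That is inside the ±10 mm and -14 to -112 mm limits. Their 32 mm spacing fits upright bushes touching in a row.
- **Forces:** the wrist force readings stayed at or below about 1.5 N at the end of each move. The gripper was about 160 mm clear of everything when I handed in.
- **What I checked less well:**
  - The final positions come from the top camera only, because the gripper hid the third bush in the side view.
  - The nut looked unmoved in the last picture, but I didn't measure it. The bottle, tin and screwdriver weren't measured either; no move came near them.
  - The two cameras disagreed by about 1–3 mm, within what their 2 mm calibration error would give.
- **One slip:** I turned the tool the wrong way before the second bush. I corrected it in the air and it touched nothing.

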